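# Build the stone-sieve stack on the shaker

### The arm

A 7-joint arm with a two-finger parallel gripper is mounted at the origin on the work surface. World frame = base frame: x ahead of the robot, y to its left, z up, the work surface at z = 0. Lengths are in mm, angles in rad, forces in N, time in s.
With the tool pointing down it reaches from about 425 to 1025 mm from the base axis. Payload 3.6 kg.
Tool frame: the origin (TCP) lies midway between the tips of the shut fingers; the grasp point (between the pads) lies 19 mm behind it; z points along the fingers, y is the line along which they close (so a half turn about z gives the same grasp; the last joint's range is limited). The gripper opens to 85 mm and grips with 20 to 120 N. Pads are 22 mm wide; open, the fingers measure 114 mm over their backs; the gripper's body (76 mm by 85 mm) begins 54 mm behind the grasp point. The pads swing forward as they close: fully open they stand 13 mm farther back than shut.
Start: joints at [1.165, 0.591, 0.048, 1.609, -0.033, 0.943, -0.034], TCP at [222.411, -690.045, 231.302] pointing down, gripper open.
Joint ranges: [-2.69, 2.69], [-0.47, 2.24], [-1.27, 1.36], [0.19, 2.51], [-1.53, 4.68], [0.08, 2.07], [-3.09, 3.09]. Speed limits (rad/s): [2.57, 2.57, 3.14, 3.14, 3.14, 3.14, 3.14].

### API

Orientations are given as a unit quaternion [w, x, y, z].
In Python, from workcell import arm gives the robot as it stands. The module is installed in compiled form; this text tells all that it offers. Calls block until the motion is done:
- arm.move_ptp(position, orientation): joint-space move of the TCP to a pose.
- arm.movel(position, orientation=None, v=150, f_stop=None): straight line of the TCP; orientation=None keeps the orientation; v is the mean speed in mm/s. With f_stop (N) it stops when the force on the tool has changed by that much, and returns True; else False.
- arm.move_j(angles): joint-space move.
- arm.gripper_to(opening): finger opening in mm; the grip force is fixed at half the most; returns when the fingers have stopped.
- arm.pause(seconds).
- arm.ik(position, orientation): joint angles nearest the present ones, or None.
- arm.capture(name): name is "scene" or "top" or "wrist"; returns a dict with "pixels" (480x640x3 uint8, blue, green, red), "fx", "fy", "cx", "cy" (pixels), "k1" (the pictures are not rectified: a ray, as slopes to the right and down, at radius r is drawn at 1 + k1 r^2 times it, then the intrinsics apply), "R" (3x3) and "t" (3): a world point X has camera coordinates R X + t; the wrist camera has in their place "hand_eye" (4x4, takes a point from camera to tool coordinates, whose origin is the TCP and whose axes are the flange's). Camera axes: x right, y down, z forward; pixel columns grow to the right and rows downward; lengths in mm; the calibration is good to about 2 mm. A picture is of the moment at which its call begins: read the wrist's pose just before it. There is no depth.
A pose or a line that the arm cannot do raises arm.Unreachable and nothing moves.
- arm.hand_in(): hands the job in; it is judged then, once.
Readings, each from a call of its own:
- arm.get_time(): time.
- arm.get_joint_pos(): joint angles.
- arm.get_qvel(): joint speeds.
- arm.get_tau(): joint torques, N m.
- arm.get_eef_pos(): TCP position.
- arm.get_tcp_rot(): TCP orientation.
- arm.get_ft_force(): force on the tool from outside, world axes, zero at the start.
- arm.get_ft_torque(): the same for the moment, N m.
- arm.get_grip_width(): finger opening in mm.
- arm.get_grip_force(): force on a finger pad.
Only numpy, scipy, OpenCV 4.12 (cv2) and the standard library are available. Lean on these libraries where they do the work, as an engineer would, in place of code of your own. Each camera call takes 0.05 s, during which the arm holds its last target. There are 200 camera calls.

### The job

Build the sieve stack on the shaker, one piece at a time: into its catch pan set the sieve with the smallest holes, on that the one with the middle-sized holes, then the one with the largest holes, and close the stack with the lid. Each piece must sit upright and fully home in the one below, and everything is let go at the end. Leave the doming block, the jar and the dish among them where they stand.

Things in the scene. Friction and masses are not known exactly. Their poses are not given: they have to be found in the camera images.
- sieve_fine: The FINE sieve, the shallowest: upright open steel cup, 60 mm outside, 30 mm tall, 53 mm bore; floor 11 mm up with 37 small holes of 3 mm. Its lowest 8 mm is a spigot tapering from 49 to 41 mm that drops into the bore below until the 60 mm shoulder rests on that rim. Seated, the next piece's origin is 22 mm above this one's. Origin: centre of underside, z up. 0.1 to 0.25 kg.
- sieve_medium: The MEDIUM sieve: upright open steel cup, 60 mm outside, 36 mm tall, 53 mm bore; floor 11 mm up with 19 holes of 6 mm. Its lowest 8 mm is a spigot tapering from 49 to 41 mm that drops into the bore below until the 60 mm shoulder rests on that rim. Seated, the next piece's origin is 28 mm above this one's. Origin: centre of underside, z up. 0.1 to 0.25 kg.
- sieve_coarse: The COARSE sieve, the tallest: upright open steel cup, 60 mm outside, 44 mm tall, 53 mm bore; floor 11 mm up with 7 large holes of 11 mm. Its lowest 8 mm is a spigot tapering from 49 to 41 mm that drops into the bore below until the 60 mm shoulder rests on that rim. Seated, the next piece's origin is 36 mm above this one's. Origin: centre of underside, z up. 0.1 to 0.25 kg.
- sieve_lid: Steel lid, upright: a 60 mm disc, 8 to 13 mm above the origin, over the same 8 mm tapered spigot (49 to 41 mm) as the sieves; in its middle an upright round knob, 18 mm in diameter, from 13 to 39 mm above the origin. Origin: centre of the spigot's underside, z up. 0.1 to 0.18 kg.
- pan_rim (a point): Centre of the mouth, at rim height (64 mm above the bench), of the steel catch pan (no holes, 60 mm outside, 53 mm bore, 18 mm deep) in the middle of the shaker, a fixed grey round machine 116 mm across, 38 mm high. z up. Seated, the origins of fine, medium, coarse sieve and lid are -8, 14, 42 and 78 mm above this point.
- doming_block: Bystander: steel doming block, a 45 mm cube with round dimples, loose, 0.7 kg. Origin: centre of its underside.
- flux_jar: Bystander: small jar with a white cap, 44 mm diameter, 55 mm tall, loose. Origin: centre of its underside.
- stone_dish: Bystander: small white dish holding green stones, 62 mm diameter, 16 mm tall, loose. Origin: centre of its underside.

How it is judged (in metres and radians):
On the way, in this order (a step that is already met when the one before it is completed fails the run):
1. the fine sieve sits fully home in the catch pan (horizontal distance between sieve_fine and pan_rim below 0.005 m and z of sieve_fine in the frame of pan_rim between -0.012 and -0.0045 m and angle between sieve_fine's own z axis and vertical below 0.06 rad), for 0.2 s.
2. the medium sieve sits fully home on the fine one, on the shaker (horizontal distance between sieve_medium and sieve_fine below 0.005 m and z of sieve_medium in the frame of pan_rim between 0.01 and 0.0175 m and angle between sieve_medium's own z axis and vertical below 0.06 rad), for 0.2 s.
3. the coarse sieve sits fully home on the medium one, on the shaker (horizontal distance between sieve_coarse and sieve_medium below 0.005 m and z of sieve_coarse in the frame of pan_rim between 0.038 and 0.0455 m and angle between sieve_coarse's own z axis and vertical below 0.06 rad), for 0.2 s.
4. the lid sits fully home on the coarse sieve, closing the stack (horizontal distance between sieve_lid and sieve_coarse below 0.005 m and z of sieve_lid in the frame of pan_rim between 0.074 and 0.0815 m and angle between sieve_lid's own z axis and vertical below 0.06 rad), for 0.2 s.
At the end, for the whole second after the job is handed in: On the shaker, from the pan up: fine sieve, medium sieve, coarse sieve, lid. Each is centred within 5 mm on the piece below it, at its seated height (4 mm below to 3.5 mm above), within 0.06 rad of upright, and at rest (under 0.02 m/s and 0.3 rad/s) (all of step 1 and all of step 2 and all of step 3 and all of step 4 and linear speed of each of sieve_fine, sieve_medium, sieve_coarse, sieve_lid below 0.02 m/s and angular speed of each of sieve_fine, sieve_medium, sieve_coarse, sieve_lid below 0.3 rad/s); the robot touches nothing.
It fails at once if the doming block is moved by more than 30 mm (distance of doming_block from where it was at the start of the episode above 0.03 m).
It fails at once if the flux jar is moved by more than 30 mm (distance of flux_jar from where it was at the start of the episode above 0.03 m).
It fails at once if the stone dish is moved by more than 30 mm (distance of stone_dish from where it was at the start of the episode above 0.03 m).
It also fails if it takes over 106 s, if anything falls off the work surface, if the arm or the gripper's body presses on something with over 40 N, if the wrist force passes 120 N, or if a joint passes its speed limit or range.

## Working session

There is one attempt and no reset: what is moved stays moved. The work goes in short steps, each a Python script; the robot and the scene stay as the last script left them, time stands still between calls to the robot, and variables do not carry over. Pictures are saved under pics/ and viewed, at most 14 in all, crops included, and the job is handed in when it is done.

```bash
mkdir -p pics; python3 - <<'E'
from workcell import arm
import cv2
for n in("scene","top"):
    c=arm.capture(n); cv2.imwrite(f"pics/{n}0.png",c["pixels"]); print(n,{k:(v.tolist() if hasattr(v,'tolist') else v) for k,v in c.items() if k!="pixels"})
c=arm.capture("wrist");print({k:v for k,v in c.items() if k!="pixels"}); print(arm.get_tcp_rot(),arm.get_time())
E
```

```text
scene {'fx': 534.8916439696602, 'fy': 534.8916439696602, 'cx': 319.60252944669304, 'cy': 233.21401994448308, 'k1': -0.1047856982320849, 'R': [[0.4864651134880646, 0.8736802573052321, -0.005873785330387762], [0.5991774818234346, -0.3384997989770192, -0.7255372019188578], [-0.6358758044105564, 0.34942909736823685, -0.6881578796160421]], 't': [-228.01628460469902, -295.6300329776935, 1429.0437610079373]}
top {'fx': 615.7537751805204, 'fy': 615.7537751805204, 'cx': 312.7096474584858, 'cy': 237.16354658685688, 'k1': 0.03917883304866325, 'R': [[0.09069995200819315, -0.995877819224849, 0.0009422747317359797], [-0.9727630253217008, -0.0887973577917855, -0.21411941952137278], [0.21332045207312744, 0.018504011055883014, -0.9768070363701112]], 't': [-75.31832926109759, 568.4588925297876, 1099.775112511645]}
{'fx': 393.91424825899907, 'fy': 393.91424825899907, 'cx': 316.8304762997028, 'cy': 242.5840045361937, 'k1': -0.015008348814254169, 'hand_eye': array([[-9.00103638e-04, -9.55799971e-01, -2.94016336e-01,
         7.44208920e+01],
       [ 9.99999146e-01, -5.81606285e-04, -1.17069549e-03,
        -4.31648254e-01],
       [ 9.47948968e-04, -2.94017139e-01,  9.55799678e-01,
        -1.43413545e+02],
       [ 0.00000000e+00,  0.00000000e+00,  0.00000000e+00,
         1.00000000e+00]])}
[-8.90548562e-04  9.87864865e-01  1.55313151e-01 -2.01305925e-04] 0.15
```

View pics/scene0.png

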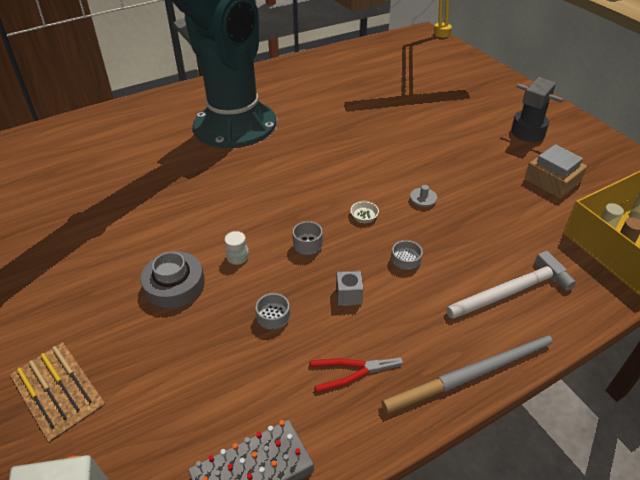

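View pics/top0.png

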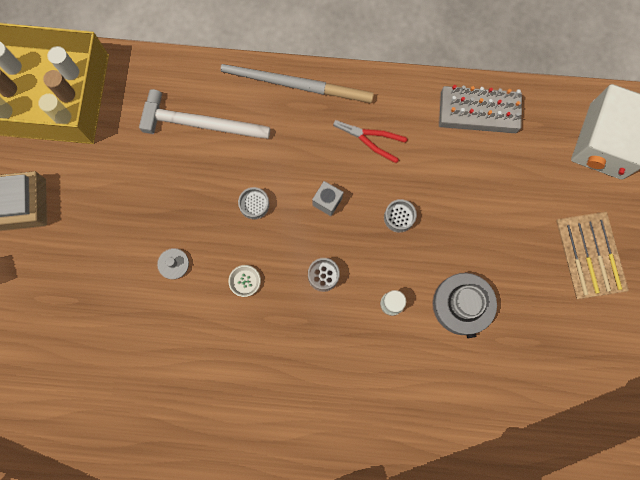

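The top view shows fine (254,203), medium (401,215), coarse (324,274), lid (173,264), pan (469,302), block (328,198), jar (394,302) and dish (245,281). The same pieces in the scene view are fine (407,255), medium (272,311), coarse (307,238), lid (423,197) and pan (169,265).

```bash
cat > h.py <<'E'
import numpy as np, cv2
from scipy.optimize import least_squares
from scipy.spatial.transform import Rotation as Ro
from workcell import arm
def ray(c,px,pose=None):
    """pixels (n,2) -> camera centre, unit-depth directions, world frame"""
    K=np.array([[c["fx"],0,c["cx"]],[0,c["fy"],c["cy"]],[0,0,1]])
    u=cv2.undistortPoints(np.float64(px).reshape(-1,1,2),K,np.float64([c["k1"],0,0,0]))[:,0]
    d=np.c_[u,np.ones(len(u))]
    if "R" in c: R=np.array(c["R"]);return -R.T@np.array(c["t"]),d@R
    p,q=pose; T=Ro.from_quat(np.roll(q,-1)).as_matrix(); H=c["hand_eye"]
    return T@H[:3,3]+p, d@(T@H[:3,:3]).T
def plane(o,d,z): return o+d*((z-o[2])/d[:,2])[:,None]
def tri(o1,d1,o2,d2):
    s=np.linalg.lstsq(np.c_[d1,-d2],o2-o1,rcond=None)[0]
    a,b=o1+s[0]*d1,o2+s[1]*d2; return (a+b)/2,np.linalg.norm(a-b)
def quat(th): return np.array([0,np.cos(th/2),np.sin(th/2),0])  # tool down, tool x at angle th
def circ(p):
    f=lambda v,p:np.hypot(p[:,0]-v[0],p[:,1]-v[1])-v[2]
    r=least_squares(f,[*p.mean(0)[:2],30],args=(p,),loss='soft_l1',f_scale=.5)
    return r.x,np.median(abs(f(r.x,p)))
def grey(im):
    h=cv2.cvtColor(im,cv2.COLOR_BGR2HSV)
    m=((h[...,1]<75)&(h[...,2]>40)).astype(np.uint8)*255
    return cv2.morphologyEx(m,cv2.MORPH_CLOSE,np.ones((5,5)))
E
python3 - <<'E'
from h import *
seed=dict(top=dict(fine=(254,203),medium=(401,215),coarse=(324,274),lid=(173,264),pan=(469,302),block=(328,198),jar=(394,302),dish=(245,281)),
 scene=dict(fine=(407,255),medium=(272,311),coarse=(307,238),lid=(423,197),pan=(169,265),block=(349,288),jar=(236,248),dish=(364,213)))
C={n:arm.capture(n) for n in seed}
ce={}
for n in seed:
    cs,_=cv2.findContours(grey(C[n]["pixels"]),cv2.RETR_EXTERNAL,cv2.CHAIN_APPROX_NONE)
    for k,s in seed[n].items():
        c=[c for c in cs if cv2.pointPolygonTest(c,s,True)>-3]
        if c: c=max(c,key=cv2.contourArea); x,y,w,h=cv2.boundingRect(c); ce[n,k]=(x+w/2,y+h/2); bb=(x,y,w,h)
        else: ce[n,k]=s; bb=None
        if k=="pan": ce[n,k]=s
        print(n,k,bb)
for k in seed["top"]:
    o1,d1=ray(C["top"],[ce["top",k]]);o2,d2=ray(C["scene"],[ce["scene",k]])
    X,g=tri(o1,d1[0],o2,d2[0]); print(k,X.round(1),"gap",round(g,1),"reach",np.hypot(*X[:2]).round())
E
```

```text
top fine (238, 187, 31, 32)
top medium (384, 199, 33, 33)
top coarse (308, 258, 32, 33)
top lid (157, 248, 32, 31)
top pan (433, 273, 64, 64)
top block (312, 181, 32, 35)
top jar (380, 290, 26, 26)
top dish (228, 265, 33, 32)
scene fine (391, 240, 32, 30)
scene medium (255, 293, 35, 36)
scene coarse (292, 221, 30, 34)
scene lid (410, 185, 27, 22)
scene pan (141, 252, 63, 56)
scene block (337, 271, 26, 35)
scene jar (225, 231, 23, 34)
scene dish (351, 202, 28, 21)
fine [641.1 100.5  16.3] gap 0.6 reach 649.0
medium [ 640.8 -190.6   21.7] gap 0.1 reach 669.0
coarse [509.8 -51.2  24.3] gap 0.6 reach 512.0
lid [506.8 243.5  11.6] gap 0.3 reach 562.0
pan [ 478.2 -321.6   57. ] gap 0.4 reach 576.0
block [662.8 -45.1  21.4] gap 1.4 reach 664.0
jar [ 467.2 -186.2   25.2] gap 0.1 reach 503.0
dish [485.9 102.    7.6] gap 0.6 reach 497.0
```

```bash
python3 - <<'E'
from h import *
P=dict(fine=(641,100.5),medium=(641,-190.6),coarse=(510,-51),lid=(507,243.5),pan=(478,-321.6))
for th in np.arange(-3,3.2,.5):
    out=[]
    for k,p in P.items():
        p=np.array(p); u=np.array([np.cos(th),np.sin(th)])
        a=arm.ik([*p,5],quat(th)); b=arm.ik([*(p-74*u),220],quat(th)); c=arm.ik([*p,220],quat(th))
        out.append("-".join('x' if v is None else f"{v[6]:.1f}" for v in(a,b,c)))
    print(round(th,1),out)
th=0.3;u=np.array([np.cos(th),np.sin(th)])
try:
  for i,z in enumerate((230,170)):
    arm.movel([*(np.array(P["pan"])-74*u),z],quat(th)) if i else arm.move_ptp([*(np.array(P["pan"])-74*u),z],quat(th))
    pose=arm.get_eef_pos(),arm.get_tcp_rot(); c=arm.capture("wrist")
    np.save(f"pan{i}.npy",dict(c=c,pose=pose),allow_pickle=True); cv2.imwrite(f"pics/pan{i}.png",c["pixels"])
  print(pose,arm.get_time())
except arm.Unreachable as e: print("unr",e)
E
```

```text
-3.0 ['0.8-1.0-1.0', '1.3-1.5-1.5', '0.9-1.2-1.3', '0.4-0.6-0.4', '1.5-1.7-1.8']
-2.5 ['1.1-1.3-1.3', '-3.0-1.7-1.8', '-3.0-1.5-1.6', '0.6-1.0-1.0', '-2.6-2.0--3.0']
-2.0 ['-3.0-1.8-1.8', '-2.7--3.1--2.9', '-2.6-1.9-2.1', '1.1-1.5-1.5', '-2.3--2.8--2.6']
-1.5 ['-2.6-2.2-2.3', '-2.3--2.7--2.5', '-2.3--3.0--2.8', '-3.0--3.1-2.0', '-1.9--2.4--2.2']
-1.0 ['-2.3--2.9--2.7', '-1.9--2.3--2.1', '-2.0--2.6--2.4', '-2.3--3.0--2.4', '-1.6--1.9--1.8']
-0.5 ['-1.9--2.4--2.3', '-1.6--1.8--1.7', '-1.7--2.2--2.0', '-2.0--3.0--2.8', '-1.3--1.4--1.4']
0.0 ['-1.6--1.9--1.9', '-1.2--1.3--1.3', '-1.4--1.6--1.6', '-1.9--2.5--2.3', '-0.9--0.9--1.0']
0.5 ['-1.3--1.4--1.4', '-0.9--0.8--0.9', '-1.1--1.1--1.2', '-1.6--1.9--1.9', '-0.5--0.5--0.6']
1.0 ['-0.9--0.9--1.0', '-0.5--0.4--0.5', '-0.7--0.6--0.7', '-1.2--1.4--1.5', '-0.2--0.0--0.2']
1.5 ['-0.6--0.4--0.6', '-0.1-0.1--0.1', '-0.4--0.1--0.3', '-0.8--0.9--1.2', '0.2-0.4-0.3']
2.0 ['-0.2--0.0--0.1', '0.3-0.5-0.4', '-0.1-0.3-0.2', '-0.5--0.4--0.8', '0.6-0.8-0.7']
2.5 ['0.2-0.4-0.3', '0.7-0.9-0.8', '0.3-0.6-0.6', '-0.1--0.0--0.3', '0.9-1.1-1.1']
3.0 ['0.6-0.8-0.7', '1.0-1.3-1.2', '0.6-1.0-1.0', '0.2-0.4-0.1', '1.3-1.5-1.5']
(array([ 407.28388208, -344.11495776,  170.01806078]), array([ 3.57598008e-05,  9.88844326e-01,  1.48952656e-01, -6.47603382e-05])) 2.3583
```

View pics/pan0.png

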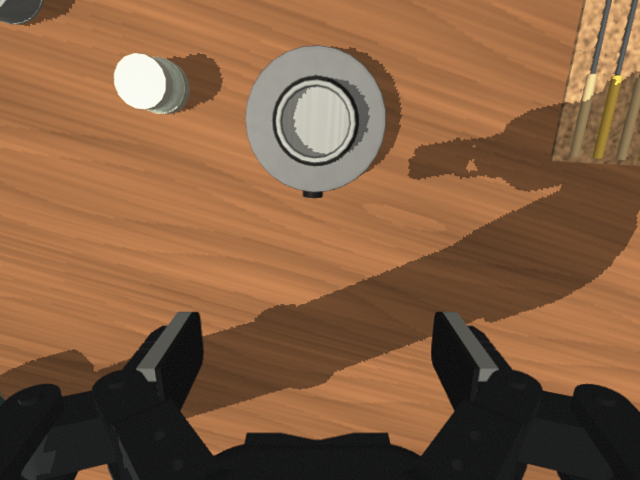

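The pan rim is the bright ring at about (315,119), bounded by a dark ring, with the shaker disc around it. The fingers are in view at the bottom of the frame.

```bash
cat >> h.py <<'E'
TH=0.3; U=np.array([np.cos(TH),np.sin(TH)]); Q=quat(TH)
def rimpts(im,s,pan=False):
    if pan:
        m=(cv2.cvtColor(im,cv2.COLOR_BGR2GRAY)<95).astype(np.uint8)*255
        cs,hh=cv2.findContours(m,cv2.RETR_CCOMP,cv2.CHAIN_APPROX_NONE)
        cs=[c for c,h in zip(cs,hh[0]) if h[3]>=0]
    else: cs,_=cv2.findContours(grey(im),cv2.RETR_EXTERNAL,cv2.CHAIN_APPROX_NONE)
    cs=[c for c in cs if cv2.pointPolygonTest(c,s,False)>=0]
    return max(cs,key=cv2.contourArea)[:,0] if cs else None
def project(c,pose,X):
    T=Ro.from_quat(np.roll(pose[1],-1)).as_matrix(); H=c["hand_eye"]
    v=(T@H[:3,:3]).T@(np.array(X)-(T@H[:3,3]+pose[0]))
    return (float(c["fx"]*v[0]/v[2]+c["cx"]),float(c["fy"]*v[1]/v[2]+c["cy"]))
def fitz(views,s,pan=False,zg=60):
    """views from two heights -> height at which the circle has equal size in both, then centre"""
    P=[(rimpts(c["pixels"],project(c,p,[*s,zg]),pan),c,p) for c,p in views]
    if any(x[0] is None for x in P): return None
    R=[ray(c,px,p) for px,c,p in P]
    g=lambda z:[circ(plane(o,d,z)) for o,d in R]
    # radius is linear in distance camera-plane
    r0=[circ(plane(o,d,0))[0][2]/o[2] for o,d in R]; h=[o[2] for o,d in R]
    z=(r0[0]*h[0]-r0[1]*h[1])/(r0[0]-r0[1])
    return z,g
def look(s,heights,name):
    V=[]
    for i,z in enumerate(heights):
        t=[*(np.array(s)-74*U),z]
        arm.movel(t,Q,v=250) if i else arm.move_ptp(t,Q)
        arm.pause(.15); pose=arm.get_eef_pos(),arm.get_tcp_rot(); c=arm.capture("wrist"); V.append((c,pose))
        cv2.imwrite(f"pics/{name}{i}.png",c["pixels"])
    return V
def report(V,s,znom,pan=False):
    z,g=fitz(V,s,pan,znom); print("height two-view",round(z,1),"nominal",znom)
    for (v,res) in g(znom): print("  centre",v[:2].round(2),"dia",round(2*v[2],2),"res",round(res,2))
    return g(znom)[-1][0]
E
python3 - <<'E'
from h import *
V=[]
for i in(0,1):
    d=np.load(f"pan{i}.npy",allow_pickle=True).item(); V.append((d["c"],d["pose"]))
report(V,(478.2,-321.6),64,True)
V=look((641.1,100.5),(230,110),"fine"); report(V,(641.1,100.5),30)
print(arm.get_time())
E
```

```text
height two-view 60.2 nominal 64
  centre [ 477.39 -321.67] dia 60.51 res 0.17
  centre [ 477.5  -321.73] dia 60.33 res 0.14
height two-view 31.2 nominal 30
  centre [639.73  99.39] dia 58.94 res 0.19
  centre [639.7   99.34] dia 59.05 res 0.15
5.0667
```

Both places were measured consistently: the pan at (477.5,-321.7) with diameter 60.4 mm, and fine at (639.7,99.4) with diameter 59 mm and height 31 mm. Next I'll grasp the fine sieve.

```bash
python3 - <<'E'
from h import *
x,y=639.7,99.4
arm.move_ptp([x,y,90],Q); arm.movel([x,y,1],v=120,f_stop=8)
print(arm.get_eef_pos().round(1)); arm.gripper_to(40); print(arm.get_grip_width(),arm.get_grip_force())
c=arm.capture("wrist");cv2.imwrite("pics/g1.png",c["pixels"])
arm.movel([x,y,180],v=200); print(arm.get_grip_width(),arm.get_grip_force(),arm.get_ft_force().round(1),arm.get_time())
c=arm.capture("wrist");cv2.imwrite("pics/g2.png",c["pixels"])
cv2.imwrite("pics/g12.png",np.hstack([cv2.imread(f"pics/g{i}.png")[120:,120:520] for i in(1,2)]))
E
```

```text
[640.2  99.4   1.6]
58.77369488433819 63.183442829176784
59.00517054467754 64.40914275124669 [-0.2  0.1 -1.5] 7.8167
```

View pics/g12.png

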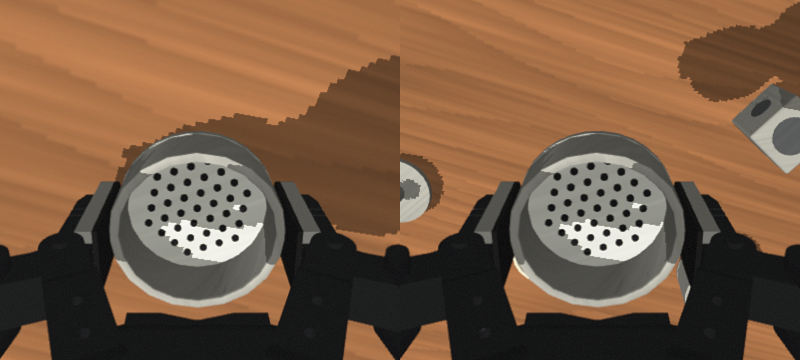

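The cup hangs upright and central between the pads in both frames, with a grip width of 59 mm. Next is placing it in the pan.

```bash
cat >> h.py <<'E'
PAN=(477.5,-321.7)
def place(ztcp,xy=PAN,push=1.5,f=10):
    arm.move_ptp([*xy,max(180,ztcp+60)],Q); arm.movel([*xy,ztcp+14],v=200)
    hit=arm.movel([*xy,ztcp-push],v=35,f_stop=f); p=arm.get_eef_pos()
    print("hit",hit,"z err",(p[2]-ztcp).round(2),p.round(1),"F",arm.get_ft_force().round(1)); return p[2]-ztcp
E
python3 - <<'E'
from h import *
place(57.6); print(arm.get_time())
c=arm.capture("wrist");cv2.imwrite("pics/p1.png",c["pixels"])
E
```

```text
hit True z err 1.06 [ 478.1 -322.1   58.7] F [-0.4  0.6  5.6]
10.6417
```

View pics/p1.png

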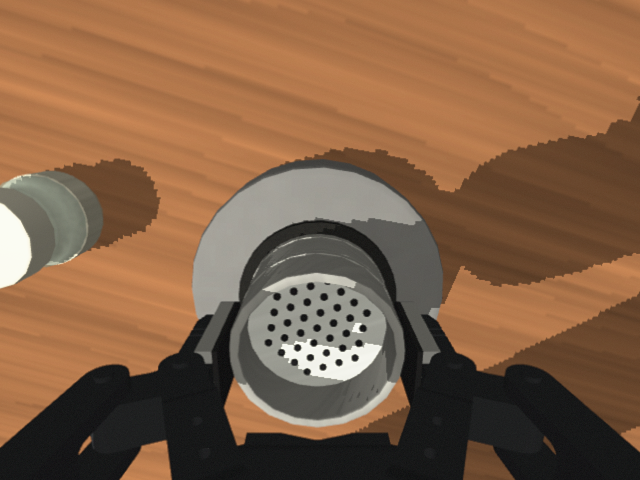

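The sieve sits in the pan with its shoulder meeting the rim near (318,270). It stopped within 1 mm of the seated height, so I'll release it and check from above, then look at the medium sieve.

```bash
cat >> h.py <<'E'
def release(ztop=180):
    arm.gripper_to(85); p=arm.get_eef_pos(); arm.movel([p[0],p[1],ztop],v=200)
def pick(xy,ztcp,lift=180):
    arm.move_ptp([*xy,100],Q); hit=arm.movel([*xy,ztcp],v=120,f_stop=8); p=arm.get_eef_pos()
    arm.gripper_to(20); print("grasp hit",hit,p.round(1),"w",round(arm.get_grip_width(),1))
    arm.movel([p[0],p[1],lift],v=200); print("w",round(arm.get_grip_width(),1),"t",arm.get_time()); return p
E
python3 - <<'E'
from h import *
release(); 
V=look(PAN,(250,190),"s1"); 
try: report(V,PAN,86,True)
except Exception as e: print(e)
s=(640.8,-190.6); V=look(s,(230,115),"med"); report(V,s,36); print(arm.get_time())
cv2.imwrite("pics/s1med.png",np.hstack([cv2.imread(f"pics/{n}.png")[:300,120:520] for n in("s11","med1")]))
E
```

```text
cannot unpack non-iterable NoneType object
height two-view 36.9 nominal 36
  centre [ 639.23 -189.58] dia 59.02 res 0.18
  centre [ 639.23 -189.73] dia 59.1 res 0.14
14.9833
```

View pics/s1med.png

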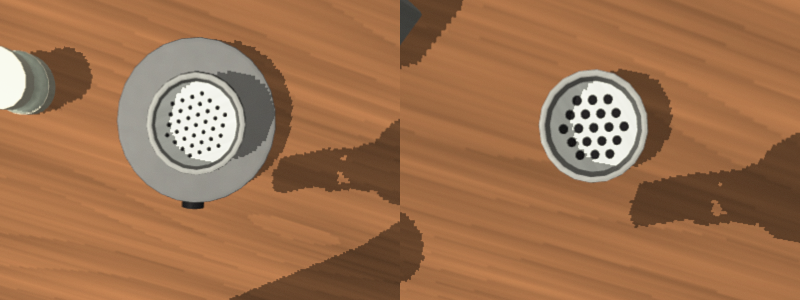

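The fine sieve stands concentric in the pan, with its rim ring at (196,122) in the left crop. The medium sieve is clear in the right crop at (594,126), so I'll pick and place it.

```bash
cat >> h.py <<'E'
def ring(c,pose,s,z):
    """outer rim circle of the stack from edge pixels cast on plane z"""
    e=np.argwhere(cv2.Canny(cv2.cvtColor(c["pixels"],cv2.COLOR_BGR2GRAY),60,140))[:,::-1]
    o,d=ray(c,e,pose); P=plane(o,d,z); v=np.array([*s,30.])
    for w in(3,2,1.2,1.2):
        k=abs(np.hypot(*(P[:,:2]-v[:2]).T)-(30 if w>1.5 else v[2]))<w; v,res=circ(P[k])
    print("ring z",z,"centre",v[:2].round(2),"dia",round(2*v[2],2),"n",k.sum(),"res",res.round(2)); return v[:2]
E
python3 - <<'E'
from h import *
im=[cv2.imread(f"pics/s1{i}.png") for i in(0,1)]
c=arm.capture("wrist")
for i,z in((0,250),(1,190)):
    c["pixels"]=im[i]; ring(c,(np.array([*(np.array(PAN)-74*U),z]),Q),PAN,86)
p=pick((639.2,-189.7),4)
place(p[2]+78); print(arm.get_time())
E
```

```text
ring z 86 centre [ 477.15 -323.12] dia 59.21 n 324 res 0.23
ring z 86 centre [ 475.84 -320.58] dia 58.59 n 408 res 0.21
grasp hit False [ 639.8 -190.     4.6] w 58.8
w 59.0 t 17.7833
hit True z err 0.89 [ 478.1 -322.1   83.5] F [-0.3  0.6  6.2]
19.6333
```

```bash
python3 - <<'E'
from h import *
release(200)
V=look(PAN,(230,),"s2"); ring(*V[0],PAN,114)
s=(509.8,-51.2); V=look(s,(230,125),"co"); report(V,s,44); print(arm.get_time())
cv2.imwrite("pics/s2co.png",np.hstack([cv2.imread(f"pics/{n}.png")[:300,120:520] for n in("s20","co1")]))
E
```

```text
ring z 114 centre [ 477.33 -321.44] dia 58.88 n 357 res 0.2
height two-view 45.3 nominal 44
  centre [508.5  -50.05] dia 58.93 res 0.2
  centre [508.54 -50.07] dia 59.03 res 0.14
23.4
```

View pics/s2co.png

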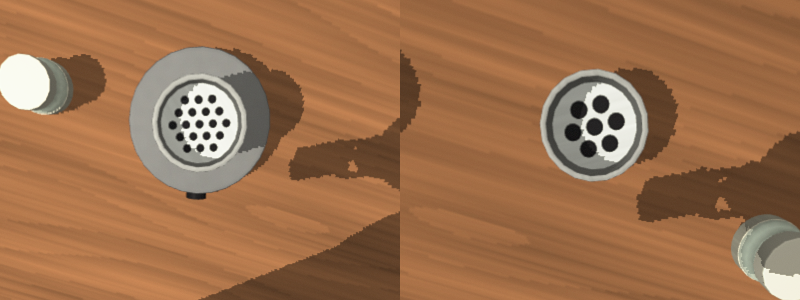

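The medium sieve is seated concentric, its ring at (200,123) in the left crop and measured at (477.3,-321.4). The coarse sieve stands clear in the right crop at (594,126), so it's next.

```bash
python3 - <<'E'
from h import *
p=pick((508.5,-50.1),10,220)
e=place(p[2]+106)
if abs(e)<2:
    release(240)
    V=look(PAN,(260,),"s3"); ring(*V[0],PAN,150)
    s=(506.8,243.5); V=look(s,(230,110),"lid"); report(V,s,13); print(arm.get_time())
    cv2.imwrite("pics/s3lid.png",np.hstack([cv2.imread(f"pics/{n}.png")[:300,120:520] for n in("s30","lid1")]))
E
```

```text
grasp hit False [508.7 -50.3  10.5] w 59.4
w 58.9 t 26.2833
hit True z err 0.82 [ 478.1 -322.   117.3] F [0.  0.2 5.8]
ring z 150 centre [ 477.41 -321.3 ] dia 58.82 n 360 res 0.19
height two-view 15.6 nominal 13
  centre [506.25 243.15] dia 59.57 res 0.19
  centre [506.21 243.01] dia 59.78 res 0.14
33.0167
```

View pics/s3lid.png

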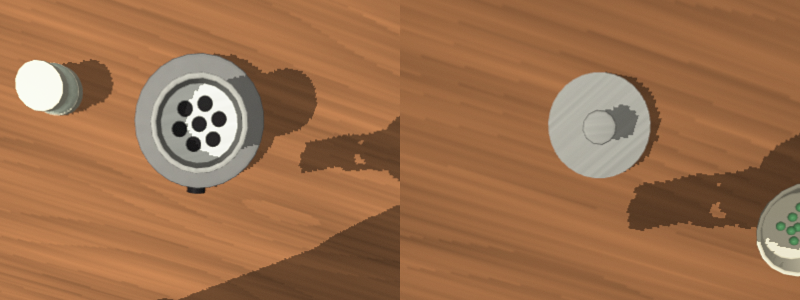

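The coarse sieve is seated concentric at (477.4,-321.3). The lid is at (600,125) in the right crop with its knob central, so I'll grasp it by the knob.

```bash
python3 - <<'E'
from h import *
arm.move_ptp([506.2,243.1,100],Q); arm.gripper_to(50)
s=(506.2,243.1); arm.movel([*s,18],v=100,f_stop=8); arm.gripper_to(5)
p=arm.get_eef_pos(); print(p.round(1),arm.get_grip_width(),arm.get_grip_force(),arm.get_ft_force().round(1))
arm.movel([p[0],p[1],230],v=200); print(arm.get_grip_width(),arm.get_grip_force())
e=place(p[2]+142); print(arm.get_time())
c=arm.capture("wrist");cv2.imwrite("pics/l1.png",c["pixels"])
c=arm.capture("scene");cv2.imwrite("pics/l2.png",cv2.resize(c["pixels"][180:320,100:270],None,fx=3,fy=3))
E
```

```text
[506.7 243.3  18.8] 15.737904917724373 58.58988404273987 [-1.3 -0.5  5.5]
15.720541706051861 58.52103352546692
hit True z err -0.0 [ 477.9 -321.9  160.8] F [-0.6  0.5  4.4]
39.3083
```

View pics/l1.png

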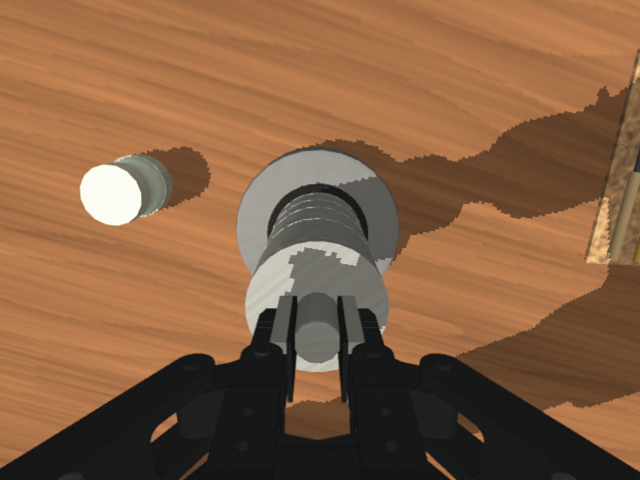

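The lid lies level on the stack at (317,300) at the expected height. I'll release it, retreat and check.

```bash
python3 - <<'E'
from h import *
release(280)
V=look(PAN,(310,),"s4"); ring(*V[0],PAN,64+78+13)
arm.pause(.3); c=arm.capture("scene")
a=cv2.resize(c["pixels"][190:320,100:240],None,fx=3,fy=3); b=V[0][0]["pixels"][:390,120:480]
cv2.imwrite("pics/end.png",np.hstack([a,b])); print(arm.get_time())
E
```

```text
ring z 155 centre [ 477.21 -321.42] dia 60.06 n 320 res 0.23
41.8
```

View pics/end.png

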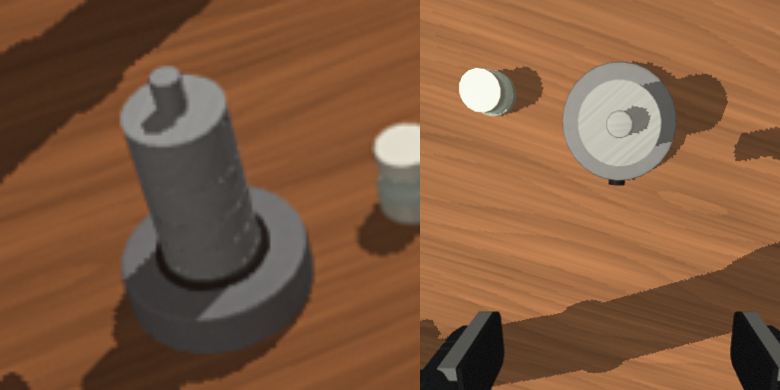

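The stack is straight and gap-free, with the lid level at (620,123) in the right half and the gripper clear of everything. I'm handing it in.

```bash
python3 -c "
from workcell import arm
print(arm.hand_in())"
```

```text
the job is handed in; nothing more can be done
None
```

The sieve stack (fine, medium, coarse, lid) is built on the shaker and handed in at about 42 s; final pictures show it straight, seated and let go, but the hand-in returned no verdict.

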